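# Clamp the offcut in the cam hold-down

### The job

Two cam hold-down clamps stand on the door; one of them has a wooden offcut lying under its foot. On that clamp, first turn the bar-shaped nut by the shorter way until its pointed end lines up with the brass index rib on the arm, then flip the cam lever fully down so that the offcut is clamped. Leave the empty clamp's nut and lever alone.

Things in the scene. Friction and masses are not known exactly. Their poses are not given: they have to be found in the camera images.
- work_clamp: Hold-down clamp: plywood base 200 x 90 x 15 mm (it reaches 95 mm to -x and 105 mm to +x of its origin), steel bracket and a level steel arm (20 mm wide, top at z 68 mm) along its x axis. Origin: underside of the base, below the middle; x points from the nut end (nut at x -60 mm) to the lever end (pivot at x +45 mm), z up. Fixed to the worktop; the x axis points roughly away from the robot. This is the one with the offcut under its foot; either of the two places may be its.
- work_nut_grip (a point): Grip point of the work clamp's nut, on its vertical axis: an upright dark steel bar 36 mm long (x, plus a pointed end reaching 25 mm from the axis), 14 mm thick (y), 28 mm high, its top 10 mm above this point, its lower edge 18 mm below it and 12 mm over the arm. About 98 mm above the worktop with the lever open. Axes turn with the nut: x to the pointed end, z up. Grasp across the 14 mm from above.
- work_nut (a joint): Angle of the nut against the arm (rad), counter-clockwise from above positive; 0 = pointed end over the brass rib, towards the lever. It starts loosened at 0.6 to 1.2. Clockwise (falling) lowers the foot 2.5 mm per rad; range -1.2 to 1.6. Friction 0.08 N m holds it where it is left.
- work_lever_grip (a point): Middle of the round wooden grip (18 mm thick, 56 mm long) of the work clamp's cam lever, 66 mm from its pivot. The pivot is a horizontal pin along the clamp's y axis at x +45, z +83 mm in the clamp's frame. Axes turn with the lever; y is along the pin.
- work_lever (a joint): Lever angle (rad): 0 = open, handle 75 degrees above level, leaning to the clamp's +x; 1.309 = fully down, handle level, pointing to +x, against its stop. It starts at 0 to 0.25 and swings about the pivot in the clamp's x-z plane. Friction 0.15 N m (2 to 4 N at the grip) holds it where it is left. On the way down the cam lowers arm, nut and foot by 8 mm.
- work_foot: Sprung round foot, 24 mm across, below the nut; origin at the middle of its black underside. Spring 4 N per mm; with the nut at 0 and the lever down it presses the offcut with about 14 N.
- offcut: Dark wooden offcut, 36 x 60 x 18 mm, loose, lying flat on the work clamp's base under the foot, against or just short of a low wooden fence. Origin: middle of its underside; y along its length.
- spare_clamp: Identical, empty hold-down clamp: plywood base 200 x 90 x 15 mm (it reaches 95 mm to -x and 105 mm to +x of its origin), steel bracket and a level steel arm (20 mm wide, top at z 68 mm) along its x axis. Origin: underside of the base, below the middle; x points from the nut end (nut at x -60 mm) to the lever end (pivot at x +45 mm), z up. Fixed to the worktop; the x axis points roughly away from the robot. Not to be used.
- spare_nut (a joint): Nut of the empty clamp, as work_nut; leave it.
- spare_lever (a joint): Lever of the empty clamp, as work_lever; leave it.
Not all that is in view belongs to the job. Of the things like the offcut, leave any that is pink; of the rest the smaller one is meant.

How it is judged:
By the outcome, as a careful person would: the job done as asked, in the order asked, and still so for the second after the job is handed in, with the robot touching nothing.
It also fails if it takes over 48 s, if anything falls off the work surface, if the arm or the gripper's body presses on something with over 40 N, if the wrist force passes 120 N, or if a joint passes its speed limit or range.

### The arm

A 6-joint arm with a two-finger parallel gripper is mounted at the origin on a cart in front of the work surface, level with it; the furniture and walls round the work are solid. World frame = base frame: x ahead of the robot, y to its left, z up, the work surface at z = 0. Lengths are in m, angles in degrees, forces in N, time in s.
With the tool pointing down it reaches from about 0.25 to 0.725 m from the base axis. Payload 9.7 kg.
Tool frame: the origin (TCP) lies midway between the tips of the shut fingers; the grasp point (between the pads) lies 19 mm behind it (bot.hold_point_z is the distance from the TCP to the grasp point, in m); z points along the fingers, y is the line along which they close (so a half turn about z gives the same grasp; the last joint's range is limited). The gripper opens to 85 mm and grips with 20 to 120 N. Pads are 22 mm wide; open, the fingers measure 114 mm over their backs; the gripper's body (76 mm by 85 mm) begins 54 mm behind the grasp point. The pads swing forward as they close: fully open they stand 13 mm farther back than shut.
Start: joints at [69.442, 4.979, 10.078, 95.1, 0, 90], TCP at [0.193, 0.515, 0.231] pointing down, gripper open.
Joint ranges: [-179.16, 179.16], [-48.56, 103.87], [-65.8, 70.77], [-126.05, 130.52], [-82.76, 87.17], [-180, 180]. Speed limits (degrees/s): [127.2, 127.2, 147.25, 180, 180, 180].

### API

Orientations are given as [roll, pitch, yaw] about the fixed x, y, z axes, in that order (R = Rz(yaw) Ry(pitch) Rx(roll)).
In Python, from workcell import bot gives the robot as it stands.
- The arm moves only by the tool play_rows, never from a script. Its argument "steps" is a list that holds one entry, the list of rows, each a list of 4 numbers: the shift along the tool's x, y, z in m, then the turn about the tool's z in rad. In form: [[[tx, ty, tz, yaw], ...]]. A call has exactly 5 rows; each row shifts and turns the commanded pose from where the row before left it, along the tool's axes as they then stand; what a row does not reach is not made up. A row lasts 1/12 s, in which the tool goes at most 41.7 mm and 7.16 degrees, less where a joint would pass 70% of its speed; a pose out of reach is approached as far as the arm can. A call is refused whole if a number of a shift passes 0.0417 or a number of a turn 0.125, either way. A call with a gripper value outside its range is refused whole. "gripper" is the finger opening in m, from 0 to 0.0854, set as the call begins (left out, the last holds). The fingers move at their own pace and stop on an object; "squeeze" is the grip in N (left out, the last holds). Time passes only in rows, so rows that do not move let the fingers close, or fill a call up. It gives the time, the measured TCP pose, the force, the opening and the grip force at its end, in the units of the state.
- bot.get_obs(): the state, without advancing time (a new reading comes with each control period).
- bot.camera(name): name is "scene" or "top" or "wrist"; returns a dict with "img" (400x640x3 uint8, blue, green, red), "vfov" (degrees; the focal length in pixels is half the picture's height over the tangent of half this angle, whatever the lens; pixels are square), "cx", "cy" (the principal point, pixels), "xyz" and "attitude" of the camera in the world. Camera axes: x right, y down, z forward; pixel columns grow to the right and rows downward; lengths in m; the calibration is good to about 2 mm. A picture is of the moment at which its call begins. There is no depth.
- bot.job_done(): hands the job in; it is judged then, once.
The state is a dict: "time": time; "q": joint angles; "qd": joint speeds; "joint_efforts": joint torques, N m; "ee_pos": TCP position; "tcp_rot": TCP orientation; "wrist_force": force on the tool from outside, world axes, zero at the start; "torque": the same for the moment, N m; "opening": finger opening in m; "grasp_force": force on a finger pad.
Only numpy, scipy, OpenCV 4.12 (cv2) and the standard library are available. Lean on these libraries where they do the work, as an engineer would, in place of code of your own. Each camera call takes 0.05 s, during which the arm holds its last target. There are 200 camera calls.

## Working session

There is one attempt and no reset: what is moved stays moved. The work goes in short steps, Python scripts to look and compute and a tool call to move; the robot and the scene stay as the last step left them, time stands still between calls to the robot, and variables do not carry over. Pictures are saved under pics/ and viewed, at most 10 in all, crops included, and the job is handed in when it is done.

Besides the shell and the picture viewer there is one more tool, called as name([rows], argument=value, ...), one row to a line, values as JSON. play_rows: Moves the arm, as the interface text tells. Its arguments: {"type":"object","properties":{"steps":{"type":"array","items":{"type":"array","items":{"type":"array","items":{"type":"number"}}}},"gripper":{"type":"number"},"squeeze":{"type":"number"}},"required":["steps"]}

```bash
mkdir -p pics; python3 - <<'E'
from workcell import bot
import cv2
for n in ("scene","top"):
    c=bot.camera(n); cv2.imwrite(f"pics/{n}0.png",c["img"]); print(n,c["vfov"],c["cx"],c["cy"],c["xyz"],c["attitude"])
o=bot.get_obs(); print(o["time"],o["ee_pos"],o["tcp_rot"],bot.hold_point_z)
E
```

```text
scene 55.88573340158992 325.64996691996384 199.35286332400455 [-0.01162697 -0.30752678  0.81135417] [-140.77946673   -0.59764633  -63.07630316]
top 46.383506579385184 320.3527471067766 199.45744304930972 [ 0.33721459 -0.02973958  1.11651394] [-170.23077533   -0.52282744  -89.77428272]
0.1 [0.19305526 0.51478487 0.23064124] [-1.79928632e+02 -2.04655748e-03  1.59440013e+02] 0.0187
```

View pics/scene0.png

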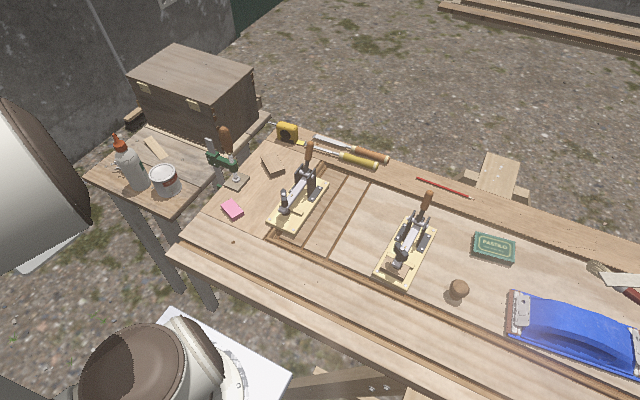

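View pics/top0.png

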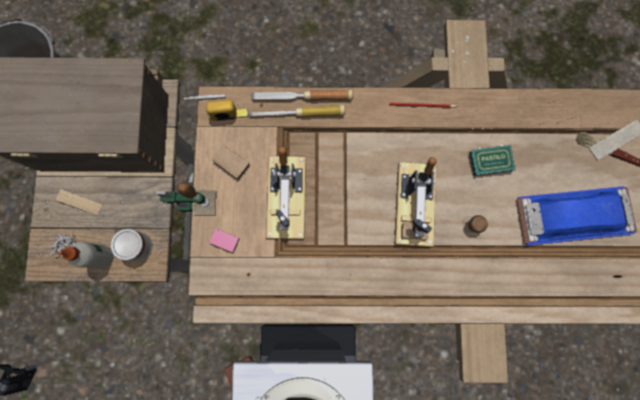

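The scene and top views show two clamps. In the top view they are at about (286,198) and (417,205), and there's a brown block under the right one's nut at about (408,230). I'll zoom in.

```bash
python3 - <<'E'
import cv2,numpy as np
t=cv2.imread("pics/top0.png");s=cv2.imread("pics/scene0.png")
a=cv2.resize(t[145:255,385:455],None,fx=5.4,fy=5.4,interpolation=cv2.INTER_CUBIC)
b=cv2.resize(s[180:300,365:445],None,fx=4.95,fy=4.95,interpolation=cv2.INTER_CUBIC)
h=min(len(a),len(b)); cv2.imwrite("pics/z1.png",np.hstack([a[:h],b[:h]])); print(a.shape,b.shape)
E
```

```text
(594, 378, 3) (594, 396, 3)
```

View pics/z1.png

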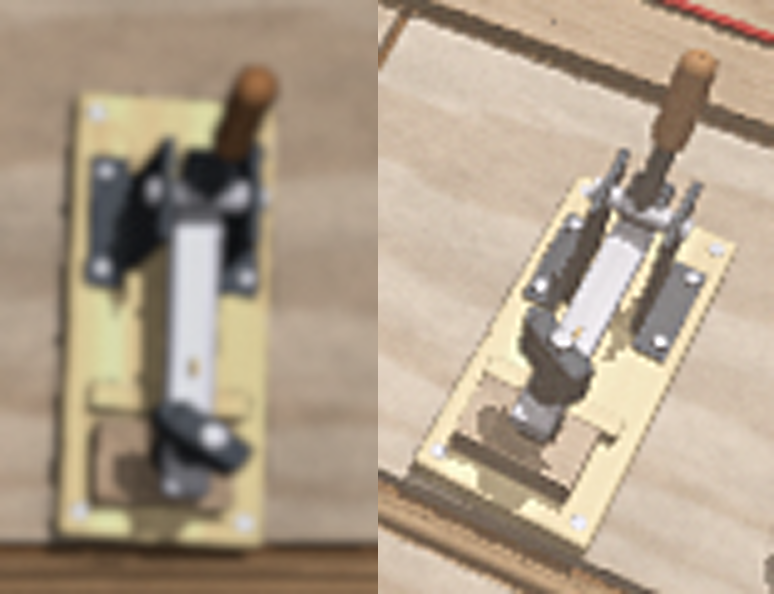

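The right clamp is the work clamp, with the brown offcut under its foot. In the top crop its base corners are about (78,95), (275,100), (262,545) and (60,535), and the nut bar runs from (157,408), the pointed end, to (246,458).

```bash
cat > h.py <<'E'
import numpy as np,cv2
from scipy.spatial.transform import Rotation as R
CAM={"top":(46.383506579385184,320.3527,199.4574,[0.33721459,-0.02973958,1.11651394],[-170.23077533,-0.52282744,-89.77428272]),
"scene":(55.88573340158992,325.65,199.353,[-0.01162697,-0.30752678,0.81135417],[-140.77946673,-0.59764633,-63.07630316])}
def unpx(c,uv,z):
    v,cx,cy,p,a=c if isinstance(c,tuple) else (c["vfov"],c["cx"],c["cy"],c["xyz"],c["attitude"])
    f=200/np.tan(np.radians(v/2)); d=R.from_euler("xyz",a,degrees=True).apply([(uv[0]-cx)/f,(uv[1]-cy)/f,1])
    p=np.array(p); return p+d*(z-p[2])/d[2]
def px(c,X):
    v,cx,cy,p,a=c if isinstance(c,tuple) else (c["vfov"],c["cx"],c["cy"],c["xyz"],c["attitude"])
    f=200/np.tan(np.radians(v/2)); q=R.from_euler("xyz",a,degrees=True).inv().apply(np.array(X)-p)
    return (q[:2]/q[2]*f+[cx,cy])
E
python3 - <<'E'
from h import *
def T(u,v,z): return unpx(CAM["top"],(385+u/5.4,145+v/5.4),z)[:2]
def S(u,v,z): return unpx(CAM["scene"],(365+u/4.95,180+v/4.95),z)[:2]
C=np.array([T(78,95,.015),T(275,100,.015),T(262,545,.015),T(60,535,.015)])
print(C.round(4)); L=np.array([[.105,.045],[.105,-.045],[-.095,-.045],[-.095,.045]])
def fit(C):
    A=[];b=[]
    a=(L-L.mean(0))@[1,1j]; w=(C-C.mean(0))@[1,1j]; g=np.sum(w*a.conj())/np.sum(abs(a)**2); th=np.angle(g)
    o=C.mean(0)-np.array([np.cos(th),np.sin(th)])*.005; return o.round(4),np.degrees(th).round(2),abs(g)
print(fit(C))
print(fit(np.array([S(585-378,180,.015),S(735-378,243,.015),S(587-378,548,.015),S(418-378,462,.015)])))
o,th,_=fit(C)
print("nut pred",o-.06*np.array([np.cos(np.radians(th)),np.sin(np.radians(th))]))
a,b=T(157,408,.108),T(246,458,.108); print(a,b,(a+b)/2,np.linalg.norm(a-b),np.degrees(np.arctan2(*(a-b)[::-1])))
print("lever top T",T(258,78,.16),"arm",T(195,215,.068),T(190,390,.068))
E
```

```text
[[ 0.6189 -0.231 ]
 [ 0.6172 -0.3198]
 [ 0.4171 -0.3065]
 [ 0.4211 -0.2182]]
(array([ 0.5136, -0.2686]), np.float64(-3.44), np.float64(0.9946057974114355))
(array([ 0.5136, -0.2711]), np.float64(-3.78), np.float64(0.9796358887298987))
nut pred [ 0.45370811 -0.2649998 ]
[ 0.46536841 -0.24270061] [ 0.44529174 -0.27796547] [ 0.45533008 -0.26033304] 0.040579349407195466 60.3466659761712
lever top T [ 0.58913328 -0.27528508] arm [ 0.55318016 -0.2698307 ] [ 0.4781381  -0.26526823]
```

play_rows([
  [[-0.0208, -0.0255, 0, 0], [-0.0208, -0.0255, 0, 0], [-0.0208, -0.0255, 0, 0], [-0.0208, -0.0255, 0, 0], [-0.0208, -0.0255, 0, 0]],
], gripper=0.04, squeeze=30)

```text
time: 0.52
ee_pos: [0.2458, 0.3575, 0.2308]
tcp_rot: [-180.0, -0.0, 159.5]
wrist_force: [0.9, -0.7, -0.3]
opening: 0.0401
grasp_force: 0.0
```

play_rows([
  [[-0.0208, -0.0255, 0, 0], [-0.0208, -0.0255, 0, 0], [-0.0208, -0.0255, 0, 0], [-0.0208, -0.0255, 0, 0], [-0.0208, -0.0255, 0, 0]],
])

```text
time: 0.93
ee_pos: [0.2983, 0.2016, 0.2311]
tcp_rot: [-180.0, -0.0, 159.5]
wrist_force: [1.2, 0.3, 0.3]
opening: 0.0401
grasp_force: 0.0
```

play_rows([
  [[-0.0208, -0.0255, 0, 0], [-0.0208, -0.0255, 0, 0], [-0.0208, -0.0255, 0, 0], [-0.0208, -0.0255, 0, 0], [-0.0208, -0.0255, 0, 0]],
])

```text
time: 1.35
ee_pos: [0.3509, 0.0456, 0.2312]
tcp_rot: [180.0, 0.0, 159.4]
wrist_force: [1.0, -0.2, 0.3]
opening: 0.0397
grasp_force: 0.0
```

play_rows([
  [[-0.0208, -0.0255, 0, 0], [-0.0208, -0.0255, 0, 0], [-0.0208, -0.0255, 0, 0], [-0.0208, -0.0255, 0, 0], [-0.0208, -0.0255, 0, 0]],
])

```text
time: 1.77
ee_pos: [0.4036, -0.1104, 0.2311]
tcp_rot: [180.0, -0.0, 159.4]
wrist_force: [-0.5, 0.4, 0.0]
opening: 0.0401
grasp_force: 0.0
```

play_rows([
  [[-0.0208, -0.0255, 0, 0], [-0.0208, -0.0255, 0, 0], [-0.0208, -0.0255, 0, 0], [-0.0208, -0.0255, 0, 0], [-0.0208, -0.0255, 0, 0]],
])

```text
time: 2.18
ee_pos: [0.4562, -0.2662, 0.2309]
tcp_rot: [180.0, -0.0, 159.4]
wrist_force: [0.4, 0.2, -0.1]
opening: 0.0398
grasp_force: 0.0
```

play_rows([
  [[0, 0, 0, 0.124], [0, 0, 0, 0.124], [0, 0, 0, 0.124], [0, 0, 0, 0.124], [0, 0, 0, 0.124]],
])

```text
time: 2.6
ee_pos: [0.456, -0.2646, 0.2308]
tcp_rot: [-180.0, -0.1, 123.6]
wrist_force: [1.0, 0.3, 0.5]
opening: 0.0401
grasp_force: 0.0
```

play_rows([
  [[0, 0, 0, 0.124], [0, 0, 0, 0.124], [0, 0, 0, 0.124], [0, 0, 0, 0.124], [0, 0, 0, 0.124]],
])

```text
time: 3.02
ee_pos: [0.456, -0.2645, 0.2309]
tcp_rot: [-180.0, -0.0, 88.0]
wrist_force: [-0.3, -0.3, -0.2]
opening: 0.0402
grasp_force: 0.0
```

play_rows([
  [[0, 0, 0, 0.124], [0, 0, 0, 0.124], [0, 0, 0, 0.124], [0, 0, 0, 0.124], [0, 0, 0, 0]],
])

```text
time: 3.43
ee_pos: [0.456, -0.2645, 0.2309]
tcp_rot: [-180.0, 0.0, 59.6]
wrist_force: [0.4, -0.7, -0.4]
opening: 0.0399
grasp_force: 0.0
```

```bash
python3 - <<'E'
from workcell import bot
import cv2,pickle
c=bot.camera("wrist"); pickle.dump(c,open("w1.pkl","wb")); cv2.imwrite("pics/w1.png",c["img"]); print(c["vfov"],c["xyz"],c["attitude"])
o=bot.get_obs(); print(o["time"],o["ee_pos"],o["tcp_rot"],o["q"],o["opening"])
E
```

```text
71.71093666430815 [ 0.4926869  -0.20185342  0.3736855 ] [ 1.63553711e+02  6.51902616e-02 -3.02944228e+01]
3.4833 [ 0.4560542  -0.26448541  0.23094908] [-1.79963498e+02 -1.06089370e-03  6.00925564e+01] [-3.01117898e+01  1.86407955e+00  6.77399719e+00  9.49464228e+01
  9.30703635e-04  8.97956531e+01] 0.04016833618535878
```

View pics/w1.png

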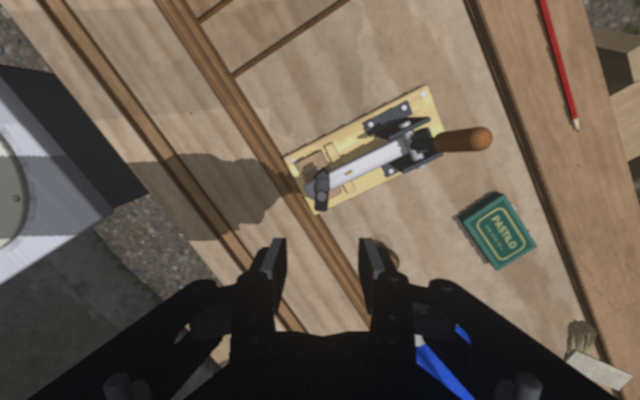

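The wrist view shows the nut bar at about (321,188), already nearly along the tool x axis, with the lever grip at (463,140). I'll zoom in to refine these.

```bash
python3 - <<'E'
import cv2
t=cv2.imread("pics/w1.png")
cv2.imwrite("pics/w1z.png",cv2.resize(t[110:225,280:410],None,fx=6,fy=5,interpolation=cv2.INTER_CUBIC) if 0 else cv2.resize(t[115:215,280:410],None,fx=6,fy=6,interpolation=cv2.INTER_CUBIC))
E
```

```text
(no output)
```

View pics/w1z.png

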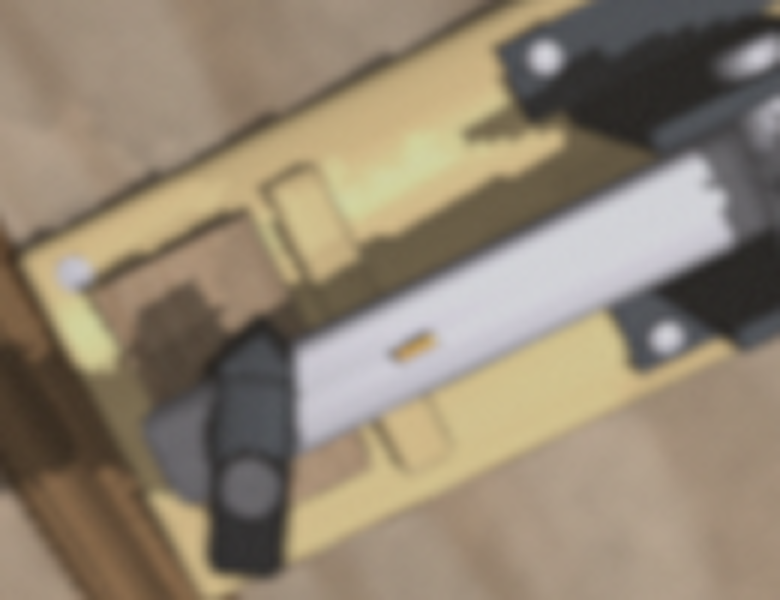

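```bash
python3 - <<'E'
from h import *; import pickle
c=pickle.load(open("w1.pkl","rb"))
W=lambda u,v,z: unpx(c,(280+u/6,115+v/6),z)[:2].round(4)
print("stud",W(250,487,.108),W(250,487,.113))
for p in [(263,325),(263,340),(263,375),(247,575)]: print(p,W(*p,.108))
print("edges",W(213,545,.108),W(282,545,.108),W(215,390,.108),W(291,390,.108))
m=lambda a,b:(a+b)/2
print("arm mid far",W(*m(np.array([705,157]),np.array([738,242])),.068),"near",W(*m(np.array([300,350]),np.array([305,445])),.068),"rib",W(413,347,.069))
print("base corners",W(25,250,.015),W(215,598,.015)); 
print("lever tip",unpx(c,(481,139),.165), unpx(c,(440,141),.13))
for z in (.098,.108): 
  q=np.array([.4537,-.265,z]); print((px(c,q)-[280,115])*6, (px(CAM['top'],q)-[385,145])*5.4)
E
```

```text
stud [ 0.4547 -0.2653] [ 0.4554 -0.2641]
(263, 325) [ 0.4702 -0.2429]
(263, 340) [ 0.469 -0.245]
(263, 375) [ 0.4661 -0.25  ]
(247, 575) [ 0.4465 -0.2783]
edges [ 0.4442 -0.2709] [ 0.4542 -0.2767] [ 0.458  -0.2482] [ 0.4688 -0.2545]
arm mid far [ 0.5504 -0.2712] near [ 0.4663 -0.2647] rib [ 0.4889 -0.2665]
base corners [ 0.4263 -0.2174] [ 0.4212 -0.3062]
lever tip [ 0.58639093 -0.2731349   0.165     ] [ 0.57096147 -0.26885318  0.13      ]
[244.43431658 472.88510042] [207.50097683 439.84159749]
[244.06329781 488.53357406] [213.12837403 437.04451081]
```

play_rows([
  [[-0.001, -0.001, 0.02, 0], [0, 0, 0.02, 0], [0, 0, 0.02, 0], [0, 0, 0.02, 0], [0, 0, 0.02, 0]],
])

```text
time: 3.9
ee_pos: [0.4547, -0.2648, 0.1302]
tcp_rot: [-180.0, -0.0, 60.3]
wrist_force: [0.4, 0.2, 0.3]
opening: 0.04
grasp_force: 0.0
```

play_rows([
  [[0, 0, 0.015, 0], [0, 0, 0.015, 0], [0, 0, 0.01, 0], [0, 0, 0.008, 0], [0, 0, 0, 0]],
])

```text
time: 4.32
ee_pos: [0.4542, -0.2645, 0.0817]
tcp_rot: [-179.9, -0.0, 60.1]
wrist_force: [-0.6, 0.6, 0.7]
opening: 0.0397
grasp_force: 0.0
```

play_rows([
  [[0, 0, 0, 0], [0, 0, 0, 0], [0, 0, 0, 0], [0, 0, 0, 0], [0, 0, 0, 0]],
], gripper=0.0, squeeze=30)

```text
time: 4.73
ee_pos: [0.4548, -0.265, 0.0843]
tcp_rot: [180.0, 0.0, 60.0]
wrist_force: [-4.5, 1.2, 6.1]
opening: 0.0134
grasp_force: 33.1
```

play_rows([
  [[0, 0, -0.002, 0.08], [0, 0, 0, 0.08], [0, 0, 0, 0.08], [0, 0, 0, 0.08], [0, 0, 0, 0.08]],
])

```text
time: 5.15
ee_pos: [0.4546, -0.2648, 0.0844]
tcp_rot: [-179.9, 0.0, 36.9]
wrist_force: [-0.7, -1.4, -6.9]
opening: 0.0134
grasp_force: 31.6
```

play_rows([
  [[0, 0, 0, 0.08], [0, 0, 0, 0.08], [0, 0, 0, 0.08], [0, 0, 0, 0.08], [0, 0, 0, 0.08]],
])

```text
time: 5.57
ee_pos: [0.4546, -0.2647, 0.0844]
tcp_rot: [-179.9, 0.0, 13.9]
wrist_force: [-0.4, -0.0, -7.3]
opening: 0.0137
grasp_force: 31.6
```

play_rows([
  [[0, 0, 0, 0.08], [0, 0, 0, 0.08], [0, 0, 0, 0.08], [0, 0, 0, 0.077], [0, 0, 0, 0]],
])

```text
time: 5.98
ee_pos: [0.4545, -0.2646, 0.0845]
tcp_rot: [-179.9, 0.1, -4.2]
wrist_force: [-1.1, 2.1, -7.6]
opening: 0.0133
grasp_force: 31.6
```

play_rows([
  [[0, 0, 0, 0], [0, 0, 0, 0], [0, 0, 0, 0], [0, 0, 0, 0], [0, 0, 0, 0]],
])

```text
time: 6.4
ee_pos: [0.4545, -0.2646, 0.0845]
tcp_rot: [-180.0, 0.1, -4.0]
wrist_force: [0.7, 1.9, -15.7]
opening: 0.0136
grasp_force: 30.5
```

play_rows([
  [[0, 0, 0, 0], [0, 0, 0, 0], [0, 0, 0, 0], [0, 0, 0, 0], [0, 0, -0.005, 0]],
], gripper=0.04)

```text
time: 6.82
ee_pos: [0.4548, -0.265, 0.0904]
tcp_rot: [180.0, -0.0, -4.0]
wrist_force: [-1.1, -0.4, -0.5]
opening: 0.04
grasp_force: 0.0
```

play_rows([
  [[0, 0, -0.02, 0], [0, 0, -0.03, 0], [0, 0, -0.03, 0], [0, 0, -0.03, 0], [0, 0, -0.03, 0]],
])

```text
time: 7.23
ee_pos: [0.4546, -0.2648, 0.2326]
tcp_rot: [180.0, -0.1, -4.0]
wrist_force: [0.6, -0.2, 1.2]
opening: 0.0403
grasp_force: 0.0
```

```bash
python3 - <<'E'
from workcell import bot
import cv2,pickle
c=bot.camera("wrist"); pickle.dump(c,open("w2.pkl","wb")); cv2.imwrite("pics/w2.png",c["img"])
t=bot.camera("top"); cv2.imwrite("pics/t2.png",t["img"])
o=bot.get_obs(); print(c["xyz"],c["attitude"],o["time"],o["ee_pos"],o["tcp_rot"],o["q"])
E
```

```text
[ 0.52665655 -0.26961413  0.37542801] [ 1.63546021e+02  4.55232436e-02 -9.39636206e+01] 7.3333 [ 0.45607103 -0.26570571  0.23623203] [179.78639747  -0.42392853  -4.02196961] [-3.02225355e+01  1.54176232e+00  7.03179908e+00  9.50153574e+01
 -4.48760743e-03  1.53800206e+02]
```

View pics/w2.png

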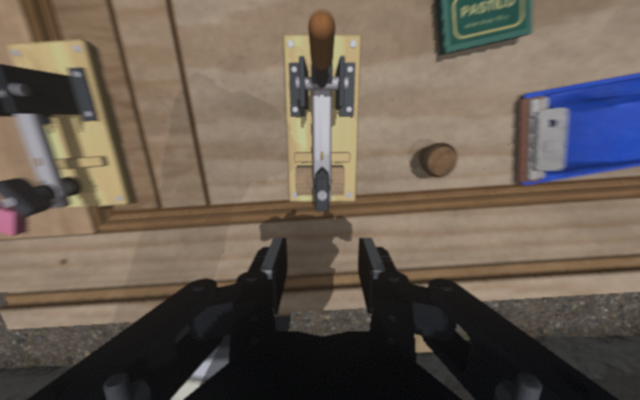

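The nut at (322,190) now points up the arm. The lever handle at (321,40) is still upright. I'll zoom in to check alignment with the rib.

```bash
python3 - <<'E'
import cv2,numpy as np
t=cv2.imread("pics/w2.png")
a=cv2.resize(t[140:215,280:365],None,fx=8,fy=8,interpolation=cv2.INTER_CUBIC)
cv2.imwrite("pics/w2z.png",a)
E
```

```text
(no output)
```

View pics/w2z.png

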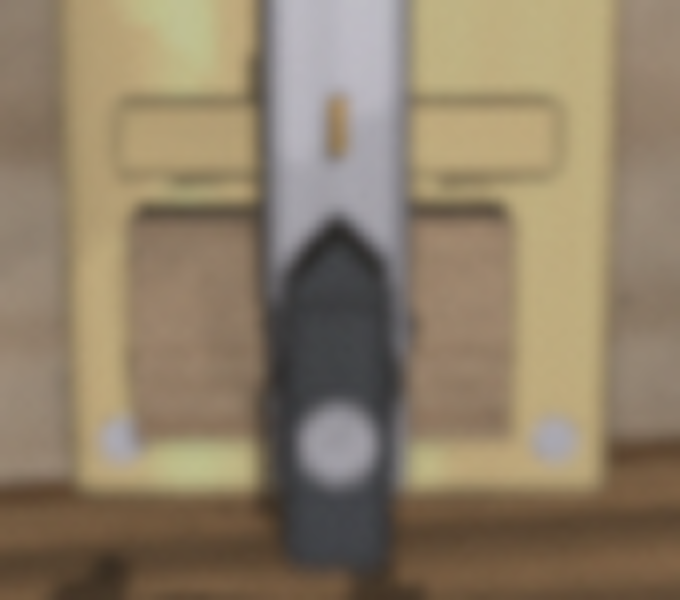

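```bash
python3 - <<'E'
from h import *; import pickle
c=pickle.load(open("w1.pkl","rb"));c2=pickle.load(open("w2.pkl","rb"))
th=np.radians(-4); e=np.array([np.cos(th),np.sin(th),0]); P=np.array([.5596,-.2722,.083])
for d in (75,70,65,60):
    f=np.radians(d); u=np.cos(f)*e+np.sin(f)*np.array([0,0,1])
    print(d,px(c,P+.094*u).round(1),px(c2,P+.094*u).round(1),px(CAM['top'],P+.094*u).round(1),"grip",(P+.066*u).round(4))
print("obs w1 (481,139) w2 (321,17) top",385+256/5.4,145+80/5.4)
E
```

```text
75 [484.8 142.7] [322.9  25.3] [433.8 160.2] grip [ 0.5766 -0.2734  0.1468]
70 [493.5 137.4] [322.9  12.6] [433.7 156.9] grip [ 0.5821 -0.2738  0.145 ]
65 [501.2 132.4] [323.    0.9] [433.4 153.8] grip [ 0.5874 -0.2741  0.1428]
60 [507.7 127.6] [323.   -9.8] [433.1 150.9] grip [ 0.5925 -0.2745  0.1402]
obs w1 (481,139) w2 (321,17) top 432.4074074074074 159.8148148148148
```

play_rows([
  [[0.025, 0, 0, 0], [0.025, 0, 0, 0], [0.025, 0, 0, 0], [0.025, 0, 0, 0], [0.022, 0, 0, 0]],
], gripper=0.045)

```text
time: 7.75
ee_pos: [0.5778, -0.2735, 0.2302]
tcp_rot: [180.0, -0.0, -4.0]
wrist_force: [-0.0, 0.2, 0.4]
opening: 0.045
grasp_force: 0.0
```

play_rows([
  [[0, 0, 0, 0], [0, 0, 0.02, 0], [0, 0, 0.02, 0], [0, 0, 0.02, 0], [0, 0, 0, 0]],
])

```text
time: 8.17
ee_pos: [0.5748, -0.2729, 0.1662]
tcp_rot: [-179.9, 0.3, -4.0]
wrist_force: [-1.3, -0.0, -2.1]
opening: 0.0452
grasp_force: 0.0
```

play_rows([
  [[0, 0, 0.015, 0], [0, 0, 0.015, 0], [0, 0, 0.012, 0], [0, 0, 0, 0], [0, 0, 0, 0]],
])

```text
time: 8.58
ee_pos: [0.5761, -0.2734, 0.1286]
tcp_rot: [-180.0, 0.0, -4.0]
wrist_force: [0.6, 0.2, 0.8]
opening: 0.0452
grasp_force: 0.0
```

play_rows([
  [[0, 0, 0, 0], [0, 0, 0, 0], [0, 0, 0, 0], [0, 0, 0, 0], [0, 0, 0, 0]],
], gripper=0.0, squeeze=30)

```text
time: 9.0
ee_pos: [0.5771, -0.273, 0.1297]
tcp_rot: [-180.0, -0.1, -4.0]
wrist_force: [-0.5, 3.2, 6.1]
opening: 0.0167
grasp_force: 29.6
```

play_rows([
  [[0.005, 0, 0.0016, 0], [0.005, 0, 0.002, 0], [0.0048, 0, 0.0026, 0], [0.007, 0, 0.0047, 0], [0.0067, 0, 0.0058, 0]],
])

```text
time: 9.42
ee_pos: [0.6055, -0.275, 0.1134]
tcp_rot: [-180.0, -0.1, -4.0]
wrist_force: [-1.7, 5.1, 8.1]
opening: 0.0175
grasp_force: 29.8
```

play_rows([
  [[0.0055, 0, 0.0064, 0], [0.005, 0, 0.0073, 0], [0.0037, 0, 0.0077, 0], [0.0029, 0, 0.0082, 0], [0, 0, 0, 0]],
])

```text
time: 9.83
ee_pos: [0.6238, -0.2762, 0.082]
tcp_rot: [-180.0, -0.2, -4.0]
wrist_force: [6.6, 2.9, 2.4]
opening: 0.0173
grasp_force: 29.1
```

play_rows([
  [[0.0016, 0, 0.0085, 0], [0.0006, 0, 0.0086, 0], [0, 0, 0.003, 0], [0, 0, 0, 0], [0, 0, 0, 0]],
])

```text
time: 10.25
ee_pos: [0.6257, -0.2764, 0.0627]
tcp_rot: [-180.0, -0.2, -4.0]
wrist_force: [6.6, 3.3, 1.1]
opening: 0.0171
grasp_force: 29.2
```

play_rows([
  [[0, 0, 0.002, 0], [0, 0, 0.002, 0], [0, 0, 0.002, 0], [0, 0, 0, 0], [0, 0, 0, 0]],
])

```text
time: 10.67
ee_pos: [0.6256, -0.2764, 0.0582]
tcp_rot: [180.0, -0.2, -4.0]
wrist_force: [2.1, 5.5, 9.6]
opening: 0.0173
grasp_force: 30.1
```

play_rows([
  [[0, 0, 0.002, 0], [0, 0, 0.002, 0], [0, 0, 0, 0], [0, 0, 0, 0], [0, 0, 0, 0]],
])

```text
time: 11.08
ee_pos: [0.6259, -0.2765, 0.0573]
tcp_rot: [180.0, -0.4, -4.0]
wrist_force: [-6.2, 8.5, 26.2]
opening: 0.017
grasp_force: 31.7
```

play_rows([
  [[0, 0, 0, 0], [0, 0, 0, 0], [0, 0, 0, 0], [0, 0, 0, 0], [0, 0, -0.005, 0]],
], gripper=0.045)

```text
time: 11.5
ee_pos: [0.6235, -0.2767, 0.0554]
tcp_rot: [-180.0, 0.1, -4.0]
wrist_force: [-0.0, 0.2, -0.8]
opening: 0.045
grasp_force: 0.0
```

play_rows([
  [[0, 0, -0.02, 0], [0, 0, -0.02, 0], [0, 0, -0.02, 0], [0, 0, 0, 0], [0, 0, 0, 0]],
], gripper=0.0)

```text
time: 11.92
ee_pos: [0.6248, -0.2772, 0.1183]
tcp_rot: [180.0, -0.1, -4.0]
wrist_force: [-0.3, 0.2, -0.7]
opening: -0.0001
grasp_force: 0.0
```

The force rose steeply, as it would at the stop. I'll confirm with a light press from above using closed fingers.

play_rows([
  [[0, 0, 0.01, 0], [0, 0, 0.008, 0], [0, 0, 0.003, 0], [0, 0, 0.003, 0], [0, 0, 0.002, 0]],
])

```text
time: 12.33
ee_pos: [0.6232, -0.2765, 0.0914]
tcp_rot: [-180.0, 0.1, -4.0]
wrist_force: [-8.8, 4.4, 21.7]
opening: -0.0
grasp_force: 10.7
```

play_rows([
  [[0, 0, 0.002, 0], [0, 0, 0.002, 0], [0, 0, 0, 0], [0, 0, 0, 0], [0, 0, 0, 0]],
])

```text
time: 12.75
ee_pos: [0.6233, -0.2765, 0.0911]
tcp_rot: [180.0, -0.1, -4.0]
wrist_force: [-15.2, 5.7, 31.1]
opening: 0.0001
grasp_force: 15.3
```

Contact at z 0.091 with stiff resistance means the handle is level at its stop. I'll retreat and check.

play_rows([
  [[0, 0, -0.01, 0], [0, 0, -0.03, 0], [0, 0, -0.04, 0], [0, 0, -0.04, 0], [0, 0, 0, 0]],
])

```text
time: 13.17
ee_pos: [0.6256, -0.2775, 0.2154]
tcp_rot: [179.8, -0.5, -4.0]
wrist_force: [0.8, -0.6, 1.2]
opening: 0.0003
grasp_force: 0.0
```

play_rows([
  [[-0.04, 0, 0, 0], [-0.04, 0, 0, 0], [-0.04, 0, 0, 0], [-0.04, 0, 0, 0], [0, 0, 0, 0]],
])

```text
time: 13.58
ee_pos: [0.4584, -0.2644, 0.2062]
tcp_rot: [-179.9, 0.2, -4.1]
wrist_force: [1.3, 0.1, 0.3]
opening: -0.0002
grasp_force: 0.0
```

```bash
python3 - <<'E'
from workcell import bot
import cv2,numpy as np
w=bot.camera("wrist")["img"];s=bot.camera("scene")["img"]
a=cv2.resize(w[0:215,260:380],None,fx=2.75,fy=2.75,interpolation=cv2.INTER_CUBIC)
b=cv2.resize(s[160:300,355:455],None,fx=4.2,fy=4.2,interpolation=cv2.INTER_CUBIC)
h=min(len(a),len(b)); cv2.imwrite("pics/e.png",np.hstack([a[:h],b[:h]]))
E
```

```text
(no output)
```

View pics/e.png

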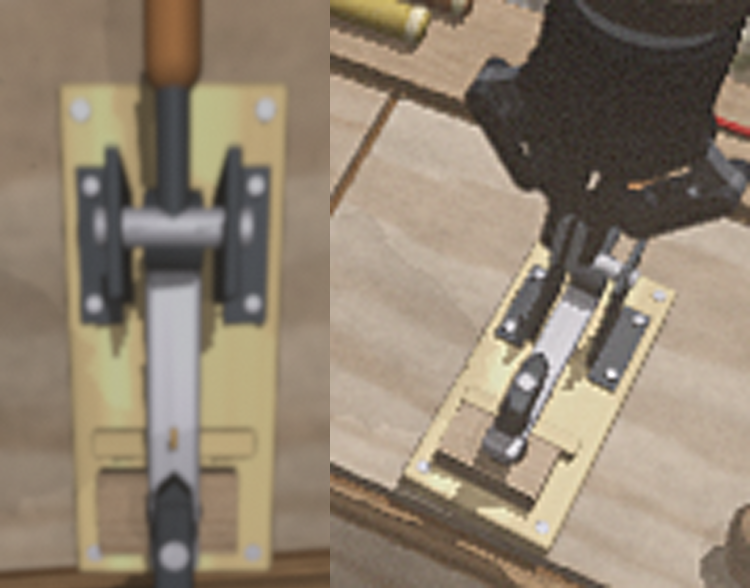

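The nut points at the rib, the lever lies flat along the clamp's +x, and the offcut is under the foot. The arm touches nothing.

```bash
python3 -c "
from workcell import bot
print(bot.job_done())"
```

```text
the job is handed in; nothing more can be done
None
```

I turned the work clamp's nut clockwise to line up with the brass rib, then flipped its lever fully down to clamp the offcut; I left the empty clamp alone and handed the job in at about 14 s.

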